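# Brake the sculptor's banding wheel by touch and lock it with its pin

### The arm

A 6-joint arm with a two-finger parallel gripper is mounted at the origin on the work surface. World frame = base frame: x ahead of the robot, y to its left, z up, the work surface at z = 0. Lengths are in m, angles in degrees, forces in N, time in s.
With the tool pointing down it reaches from about 0.325 to 0.775 m from the base axis. Payload 5.5 kg.
Tool frame: the origin (TCP) lies on the mounting face of the last link; the fingertips stand 182 mm ahead of it and the grasp point (between the pads) lies 163 mm ahead of it; z points along the fingers, y is the line along which they close (so a half turn about z gives the same grasp; the last joint's range is limited). The gripper opens to 88 mm and grips with 3 to 60 N. Pads are 20 mm wide; open, the fingers measure 115 mm over their backs; the gripper's body (75 mm by 178 mm) begins 61 mm behind the grasp point.
Start: joints at [-78.077, 5.22, 70.514, -0, 104.267, -3.249], TCP at [0.157, -0.579, 0.405] pointing down, gripper open.
Joint ranges: [-164.24, 164.24], [-49.07, 125.15], [9.68, 141.18], [-86.29, 266.29], [3.28, 154.24], [-151.56, 151.56]. Speed limits (degrees/s): [147.25, 147.25, 172.46, 180, 180, 180].

### API

Orientations are given as [roll, pitch, yaw] about the fixed x, y, z axes, in that order (R = Rz(yaw) Ry(pitch) Rx(roll)).
In Python, from rig import * gives the robot as it stands.
- The arm moves only by the tool step_arm, never from a script. Its argument "steps" is a list of rows, each an object of numbers: "ax", "ay", "az": the turn, a rotation vector about the world's x, y, z in degrees; "dx", "dy", "dz": the shift along the world's x, y, z in mm; "claw": the closure, from -1 (fully open) to 1 (shut). A call has 1 to 8 rows; each row shifts and turns the commanded pose from where the row before left it; what a row does not reach is not made up. A row lasts 1/8 s, in which the tool goes at most 62.5 mm and 10.7 degrees, less where a joint would pass 70% of its speed; a pose out of reach is approached as far as the arm can. A call with a gripper value outside its range is refused whole. The fingers move at their own pace and stop on an object; the grip force is fixed at half the most. Time passes only in rows, so rows that do not move let the fingers close. It gives the time, the measured TCP pose, the force, the opening and the grip force at its end, in the units of the state.
- sense(): the state, without advancing time (a new reading comes with each control period).
- grab_frame(name): name is "side" or "top"; returns the picture (420x560x3 uint8, red, green, blue); there is no depth.
- camera_params(name): a dict with "vertical_fov" (degrees; the focal length in pixels is half the picture's height over the tangent of half this angle, whatever the lens; pixels are square), "cx", "cy" (the principal point, pixels), "rvec" (rotation vector, rad) and "tvec" (3), from world to camera coordinates, as OpenCV has them. Camera axes: x right, y down, z forward; pixel columns grow to the right and rows downward; lengths in m; the calibration is good to about 2 mm. A picture is of the moment at which its call begins. camera_params takes no time and is no camera call.
- hand_in(): hands the job in; it is judged then, once.
Trained networks look in the newest picture that a camera, given by its name, has taken for a name from the list of things; names that differ only in an ending like _2 or _b are one class to them, and where a whole thing is asked for, a point or a joint stands for the part that bears it (a point fixed in the world has none). Each returns a list of dicts, best first, with "conf" (0 to 1); they miss things now and then, are a little off and sometimes report something else, mostly with a low value. They report only what shows in the picture. A call takes as long as a camera call. They do not tell look-alikes from the thing itself.
- regions_of(name, camera): "region" (420x560 bool, what is visible of it) and "at" ([column, row] in pixels, amid what is visible of it).
The state is a dict: "time_s": time; "qpos": joint angles; "joint_velocities": joint speeds; "tau": joint torques, N m; "eef_pos": TCP position; "orientation": TCP orientation; "contact_force": force on the tool from outside, world axes, zero at the start; "torque": the same for the moment, N m; "width": finger opening in m; "grip_force": force on a finger pad.
Only numpy, scipy, OpenCV 4.12 (cv2) and the standard library are available. Lean on these libraries where they do the work, as an engineer would, in place of code of your own. Each camera call takes 0.05 s, during which the arm holds its last target. There are 200 camera calls.

### The job

The banding wheel with the resin dog head on it is still spinning freely: slow it with a light touch of the fingers on its plate, never over 12 N, and bring it to rest with the hole near the rim over the slot of the fixed fork below. Only when it stands still there, take the lock pin out of the wooden block and set it down through the hole until its tip is home on the floor of the slot, feeling for the slot without forcing (never over 25 N) if it does not drop in, and let go. Keep clear of the dog head, and leave the tape roll, the mould block and the paint tub where they stand.

Things in the scene. Friction and masses are not known exactly. Their poses are not given: they have to be found in the camera images.
- stand: Fixed cast-iron stand of the banding wheel (sculptor's turntable), screwed to the bench: round foot, column, horizontal fork. Origin on the bench under the turning axis; z up; x points from the axis along the fork's slot. The plate is clamped on the spindle at a height that differs each time and is not measured: its flat level top lies 124 to 138 mm above this origin. Find it by touch.
- wheel (a joint): Angle of the wheel, rad, growing anticlockwise from above, counting on over whole turns; at every multiple of 2 pi the hole is over the slot. Round flat cast plate, 260 mm across, 14 mm thick, about 4 kg, on a ball bearing. It starts turning anticlockwise at 1 to 3 rad/s and coasts for over a minute. Once stopped it stays; fingers pressed on lightly (3 to 8 N) and slid along carry it with them.
- hole (a point): Point on the upright axis of the hole in the plate, at the level of the fork's top face (so not on the plate itself), 108 mm from the turning axis; it goes round with the wheel. Round hole 11.5 mm across, lightly chamfered, straight through the 14 mm plate. x axis points from the turning axis outwards.
- slot (a point): Middle of the slot's width at the top face of the fixed fork, under the path of the hole, 108 mm from the turning axis, 107 mm above the bench (3 to 17 mm below the plate's underside). The slot runs radially (86 to 156 mm from the axis), is 11.5 mm wide and 20 mm deep with a flat closed floor; its outer 26 mm show beyond the rim. x axis radially outwards.
- dog_head: Cast-resin dog head on a wooden plug on the end of the spindle, standing through the middle of the plate and turning with it; within 36 mm of the turning axis; its highest point is 186 mm above the bench. Origin on the turning axis, 138 mm above the bench. Not to be touched.
- pin_grip (a point): Point in the grip of the loose steel lock pin, on its axis, 76 mm above the tip, 14 mm below the top; z up along the pin. Pin 90 mm tall, 90 g: shank 10 mm in diameter, 52 mm long, tapering over the last 6 mm to 4.4 mm; collar 26 mm in diameter, 5 mm thick; grip 18 mm in diameter, 33 mm tall. Starts upright in the wooden block, collar on the block's top.
- socket (a point): Mouth of the hole in which the lock pin stands, on the top face of a fixed wooden block 100 x 64 x 64 mm; hole 12 mm across, 58 mm deep, upright; 64 mm above the bench.
- tape_roll: Bystander: roll of brown tape lying flat, 100 mm across, 48 mm high; origin at the middle of its underside.
- mould: Bystander: green two-part silicone mould block, 75 x 55 x 60 mm; origin at the middle of its underside.
- tub: Bystander: round lidded paint tub, 68 mm across, 60 mm high; origin at the middle of its underside.
- pin_tip (a point): Tip of the lock pin, on its axis, 76 mm below pin_grip. Home, it stands on the floor of the slot, 20 mm below point slot; the collar then stays 1 to 15 mm above the plate.
Not all that is in view belongs to the job. Of the things shaped like the part that bears socket, the wooden one is meant.

How it is judged:
By the outcome, as a careful person would: the job done as asked, in the order asked, and still so for the second after the job is handed in, with the robot touching nothing.
It also fails if it takes over 72 s, if anything falls off the work surface, if the arm or the gripper's body presses on something with over 40 N, if the wrist force passes 120 N, or if a joint passes its speed limit or range.

## Working session

There is one attempt and no reset: what is moved stays moved. The work goes in short steps, Python scripts to look and compute and a tool call to move; the robot and the scene stay as the last step left them, time stands still between calls to the robot, and variables do not carry over. Pictures are saved under pics/ and viewed, at most 10 in all, crops included, and the job is handed in when it is done.

Besides the shell and the picture viewer there is one more tool, called after "Emit:" as name(argument=value, ...) on one line, values as JSON. step_arm: Moves the arm, as the interface text tells. Its arguments: {"type":"object","properties":{"steps":{"type":"array"}},"required":["steps"]}

```bash
mkdir -p pics
cat > h.py <<'E'
from rig import *
import numpy as np, cv2
def cam(n):
    p=camera_params(n); R=cv2.Rodrigues(np.array(p["rvec"],float))[0]; t=np.array(p["tvec"],float).ravel()
    f=210/np.tan(np.radians(p["vertical_fov"])/2)
    return R,t,f,p["cx"],p["cy"],p
def proj(n,X):
    R,t,f,cx,cy,_=cam(n); c=np.atleast_2d(X)@R.T+t
    return np.c_[cx+f*c[:,0]/c[:,2],cy+f*c[:,1]/c[:,2]]
def ray(n,uv):
    R,t,f,cx,cy,_=cam(n); d=R.T@np.array([(uv[0]-cx)/f,(uv[1]-cy)/f,1]); return -R.T@t,d
def atz(n,uv,z):
    o,d=ray(n,uv); return o+d*(z-o[2])/d[2]
def tri(uv1,uv2,a="side",b="top"):
    o1,d1=ray(a,uv1);o2,d2=ray(b,uv2)
    s=np.linalg.lstsq(np.c_[d1,-d2],o2-o1,rcond=None)[0]
    p,q=o1+d1*s[0],o2+d2*s[1]; return (p+q)/2,np.linalg.norm(p-q)
def save(n,img): cv2.imwrite("pics/"+n,img[:,:,::-1])
E
python3 - <<'E'
from h import *
a=grab_frame("side");b=grab_frame("top");save("s0.png",a);save("t0.png",b)
for c in("side","top"):
    print(c,camera_params(c), -cam(c)[0].T@cam(c)[1])
    for n in("stand","wheel","hole","dog_head","pin_grip","socket","slot","tape_roll","mould","tub"):
        try:
            for r in regions_of(n,c)[:3]:
                print(n,round(r["conf"],2),np.round(r["at"],1),r["region"].sum(),np.round(atz(c,r["at"],.13)[:2],3))
        except Exception as e: print(n,e)
print(sense()["time_s"])
E
```

```text
side {'vertical_fov': 45.96958357403152, 'cx': 275.0305737784082, 'cy': 208.35285577635133, 'rvec': array([ 2.06429162, -0.47644494,  0.26058607]), 'tvec': array([-0.43694911,  0.20574696,  1.5325114 ])} [-0.12628813 -1.28428372  0.95734747]
stand 0.7 [294.2 205.9] 2306 [ 0.535 -0.044]
stand 0.58 [294.4 203.1] 1472 [ 0.544 -0.028]
wheel 0.81 [298.2 204.5] 1623 [ 0.551 -0.041]
wheel 0.65 [303.4 265.4] 95 [ 0.409 -0.339]
hole 0.8 [294.8 203.8] 1496 [ 0.543 -0.032]
dog_head 0.35 [295.8 208.7] 2336 [ 0.532 -0.062]
socket 0.75 [273.8 338.8] 1320 [ 0.219 -0.549]
socket 0.67 [265.3 291.5] 182 [ 0.27  -0.392]
socket 0.57 [310.3 279.1] 1028 [ 0.397 -0.399]
slot 0.57 [296.8 206.7] 2362 [ 0.541 -0.052]
tape_roll 0.55 [374.8 257.2] 796 [ 0.606 -0.394]
top {'vertical_fov': 42.09766136813524, 'cx': 285.6012127619627, 'cy': 210.79474924903167, 'rvec': array([ 2.15293631, -2.17372328,  0.11169042]), 'tvec': array([-0.02351611,  0.50825309,  1.72586853])} [ 0.31856103 -0.03637863  1.7705061 ]
stand 0.57 [261.  196.5] 5750 [0.541 0.045]
stand 0.17 [163.4 227.3] 489 [0.45 0.34]
wheel 0.98 [259.8 197.9] 5633 [0.537 0.049]
wheel 0.69 [263.3 193.5] 248 [0.55  0.038]
hole 0.94 [261.5 199.6] 5694 [0.532 0.044]
dog_head 0.8 [263.9 191.9] 241 [0.555 0.036]
pin_grip 0.59 [368.5 228.8] 54 [ 0.44  -0.278]
socket 0.88 [349.9 278.1] 717 [ 0.293 -0.219]
socket 0.72 [420.8 290.4] 797 [ 0.255 -0.429]
socket 0.7 [368.6 225.8] 662 [ 0.449 -0.278]
slot 0.62 [263.9 196.6] 5797 [0.541 0.037]
tape_roll 0.88 [357.8 146.3] 510 [ 0.693 -0.252]
mould 0.57 [163.6 226.9] 492 [0.452 0.34 ]
mould 0.51 [262.1 192.7] 239 [0.553 0.042]
tub 0.87 [162.5 175.1] 417 [0.61  0.346]
1.1
```

Run:
```python
import cv2,numpy as np
a=cv2.imread("pics/s0.png");b=cv2.imread("pics/t0.png")
cv2.imwrite("pics/s0c.png",cv2.resize(a[130:370,180:440],None,fx=2.5,fy=2.5,interpolation=cv2.INTER_CUBIC))
cv2.imwrite("pics/t0c.png",cv2.resize(b[110:310,140:440],None,fx=2.66,fy=2.66,interpolation=cv2.INTER_CUBIC))
```

```text
(no output)
```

View pics/s0c.png

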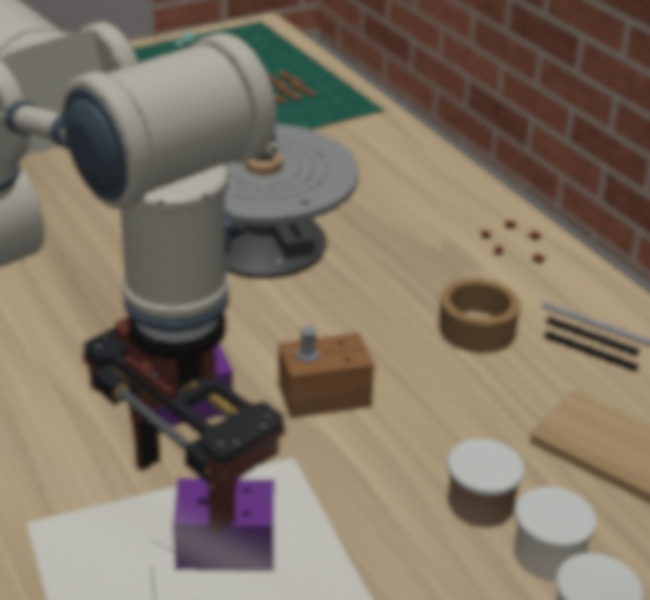

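View pics/t0c.png

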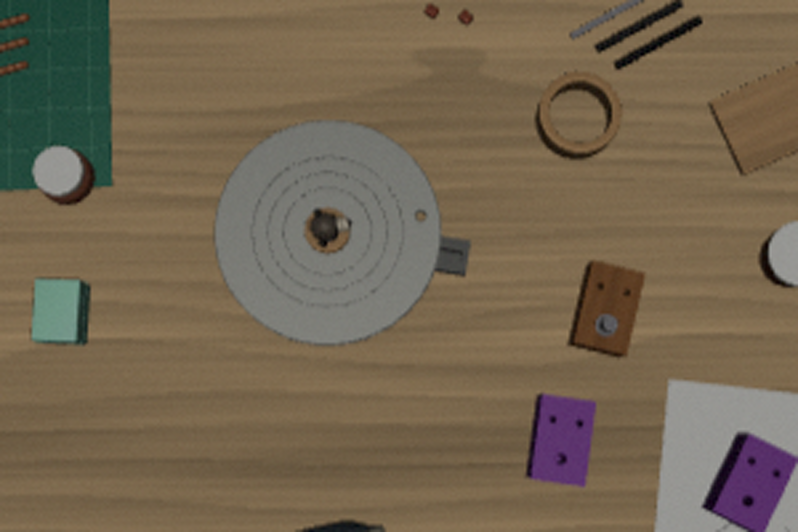

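The side view shows the wooden block with the pin at crop (308,345), while two purple blocks are decoys. The top view shows the plate centred at full-image pixel (263,197), the hole at (298,191), and the fork end at (311,206) pointing to −y. The dog head is on the axis. Next I'll fit the geometry and the speed.

```bash
cat >> h.py <<'E'
Z=.131
def platefit(img,reg):
    pts=cv2.findContours(reg.astype(np.uint8),cv2.RETR_EXTERNAL,cv2.CHAIN_APPROX_NONE)[0]
    c=max(pts,key=cv2.contourArea)[:,0].astype(float)
    w=np.array([atz("top",p,Z)[:2] for p in c])
    from scipy.optimize import least_squares
    s=least_squares(lambda q:np.hypot(w[:,0]-q[0],w[:,1]-q[1])-q[2],[w[:,0].mean(),w[:,1].mean(),.13],loss="soft_l1",f_scale=.002)
    return s.x
# rectified plate view: 0.5 mm / px, centred at C on plane Z; row=-x, col=-y
def rect(img,C,h=.17,z=Z,n="top",s=.0005):
    k=int(h/s); g=np.arange(-k,k+1)*s
    Y,X=np.meshgrid(C[1]-g,C[0]-g)
    uv=proj(n,np.c_[X.ravel(),Y.ravel(),np.full(X.size,z)]).astype(np.float32).reshape(2*k+1,2*k+1,2)
    return cv2.remap(img,uv[...,0],uv[...,1],cv2.INTER_CUBIC)
def holeang(img,C,slot=None,z=Z,r0=.108):
    s=.0005;im=rect(img,C,.125).astype(float)
    sat=cv2.GaussianBlur(im[...,0]-im[...,2],(0,0),5); k=im.shape[0]//2
    yy,xx=np.mgrid[-k:k+1,-k:k+1]*s; r=np.hypot(xx,yy)
    sat[(abs(r-r0)>.007)]=-99
    i=np.unravel_index(sat.argmax(),sat.shape)
    w=np.where((sat>sat.max()*.6)&(np.hypot(yy-yy[i],xx-xx[i])<.008),sat,0)
    y,x=(yy*w).sum()/w.sum(),(xx*w).sum()/w.sum()
    return np.degrees(np.arctan2(-x,-y)),np.hypot(x,y),sat.max(),np.median(sat[sat>-99])
E
python3 - <<'E'
from h import *
img=grab_frame("top"); r=regions_of("wheel","top")[0]; C=platefit(img,r["region"]); print("C",C)
for i in range(4):
    img=grab_frame("top"); t=sense()["time_s"]; print(t-.05,np.round(holeang(img,C),4))
save("t1.png",img)
big=cv2.resize(rect(img,C,.17),(680,680))[80:]
save("r1.png",cv2.resize(rect(img,C,.17),(600,600)))
s=sense();print(s["orientation"],s["contact_force"],s["width"])
for p in ([606,324],[455,256],[468,240],[464,275],[436,237],[436,270]):
    uv=np.array(p)/2.66+[140,110]; print(p,np.round(atz("top",uv,.107),4),np.round(atz("top",uv,.098),4))
E
```

```text
C [0.54124398 0.03995572 0.12813929]
1.2 [61.3414  0.1061 39.7261  4.9741]
1.25 [67.3275  0.1061 35.6135  4.9402]
1.3 [73.7196  0.1064 35.41    4.8976]
1.3499999999999999 [79.7861  0.1069 37.853   4.9469]
[1.79999584e+02 3.41148524e-04 1.51704900e+01] [ 0.59115417  0.53209827 -0.53278994] 0.08796240035079292
[606, 324] [ 0.4324 -0.279   0.107 ] [ 0.433  -0.2803  0.098 ]
[455, 256] [ 0.5126 -0.107   0.107 ] [ 0.5137 -0.1074  0.098 ]
[468, 240] [ 0.5311 -0.1223  0.107 ] [ 0.5322 -0.1227  0.098 ]
[464, 275] [ 0.4905 -0.117   0.107 ] [ 0.4914 -0.1175  0.098 ]
[436, 237] [ 0.535  -0.0854  0.107 ] [ 0.5361 -0.0856  0.098 ]
[436, 270] [ 0.4966 -0.0849  0.107 ] [ 0.4976 -0.0851  0.098 ]
```

View pics/r1.png

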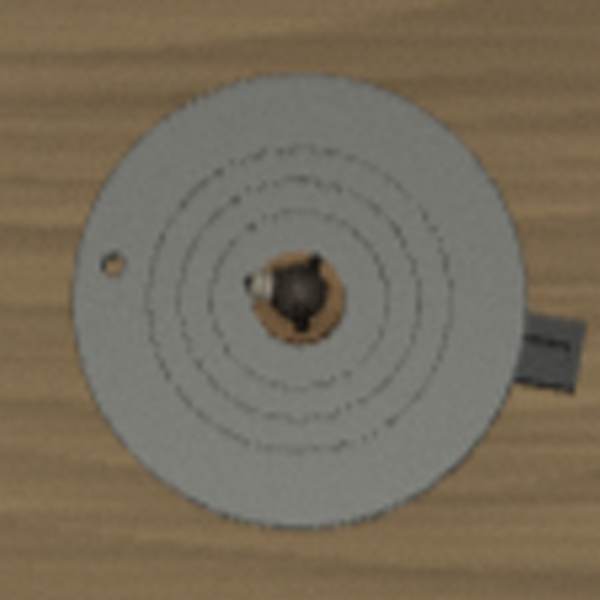

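The rectified view shows the hole at about 80°, turning at about 2.15 rad/s, and the slot running out along about −100°. I'm moving over the +y side of the plate with the fingers shut and tangential.

Emit:
step_arm(steps=[{"dx": 25, "dy": 45, "az": 4, "claw": 1}, {"dx": 25, "dy": 45, "az": 4, "claw": 1}, {"dx": 25, "dy": 45, "az": 4, "claw": 1}, {"dx": 25, "dy": 45, "az": 4, "claw": 1}, {"dx": 25, "dy": 45, "az": 4, "claw": 1}, {"dx": 25, "dy": 45, "az": 4, "claw": 1}, {"dx": 25, "dy": 45, "az": 4, "claw": 1}, {"dx": 25, "dy": 45, "az": 4, "claw": 1}])

```text
validation failed for argument at $.st...
```

Emit:
step_arm(steps=[{"dx": 25, "dy": 45, "az": 4, "claw": 1}, {"dx": 25, "dy": 45, "az": 4, "claw": 1}, {"dx": 25, "dy": 45, "az": 4, "claw": 1}, {"dx": 25, "dy": 45, "az": 4, "claw": 1}, {"dx": 25, "dy": 45, "az": 4, "claw": 1}, {"dx": 25, "dy": 45, "az": 4, "claw": 1}, {"dx": 25, "dy": 45, "az": 4, "claw": 1}, {"dx": 25, "dy": 45, "az": 4, "claw": 1}])

```text
validation failed for argument at $.st...
```

Run:
```python
from h import *
t1=cv2.imread("pics/t1.png")[:,:,::-1]; C=[.5412,.04]
g=cv2.cvtColor(np.ascontiguousarray(t1),cv2.COLOR_RGB2GRAY)
im=rect(g,C,.17,z=.107).astype(float); s=.0005;k=im.shape[0]//2
# dark slot: for each radius, darkest angle
for r in np.arange(.134,.156,.003):
    a=np.radians(np.arange(-110,-88,.25)); X=r*np.cos(a);Y=r*np.sin(a)
    v=np.array([im[int(round(k-x/s)),int(round(k-y/s))] for x,y in zip(X,Y)])
    w=np.clip(np.median(v)-5-v,0,None); w[(np.degrees(a)<-105)|(np.degrees(a)>-93)]=0
    print(round(r,3),v.astype(int)[::4],np.round((w*np.degrees(a)).sum()/max(w.sum(),1e-9),2))
st=sense();print(st["time_s"],st["eef_pos"],st["orientation"],st["contact_force"],st["width"])
i=grab_frame("top");save("t2.png",i);print(sense()["time_s"]-.05,holeang(i,C))
```

```text
0.134 [ 89  45  52  72  72  69  68  69  71  74  68  52  45  59  71  70  69  73
  88 101 106 102] -98.2
0.137 [ 88  54  47  68  74  73  71  70  70  71  65  50  43  59  70  70  69  73
  86 104 105 103] -98.28
0.14 [ 96  63  56  66  70  71  73  72  71  69  64  52  52  62  70  69  68  74
  91 108 108 104] -98.47
0.143 [101  62  56  66  71  68  70  71  70  68  64  49  50  64  68  69  70  80
  98 111 106 102] -98.58
0.146 [111  65  48  70  71  70  71  70  70  70  65  43  42  65  68  69  70  82
 100 111 106 102] -98.58
0.149 [113  85  47  71  71  70  71  70  70  71  65  51  53  72  68  68  69  79
  99 111 105  99] -98.61
0.152 [117 100  51  57  71  70  72  67  71  73  68  54  50  70  68  69  72  83
 100 110 105 102] -98.47
0.155 [116  92  57  48  71  71  71  68  66  66  59  43  57  67  69  68  71  85
 103 109 107 104] -98.96
1.4 [ 0.15702074 -0.57910321  0.40464979] [1.79999584e+02 3.41148524e-04 1.51704900e+01] [ 0.59115417  0.53209827 -0.53278994] 0.08796240035079292
1.4 (np.float64(85.86281595458424), np.float64(0.10677662311339563), np.float64(39.76489519304168), np.float64(4.939162176460379))
```

Emit:
step_arm(steps=[{"ax": 0, "ay": 0, "az": 4, "dx": 25, "dy": 45, "dz": 0, "claw": 1}, {"ax": 0, "ay": 0, "az": 4, "dx": 25, "dy": 45, "dz": 0, "claw": 1}, {"ax": 0, "ay": 0, "az": 4, "dx": 25, "dy": 45, "dz": 0, "claw": 1}, {"ax": 0, "ay": 0, "az": 4, "dx": 25, "dy": 45, "dz": 0, "claw": 1}, {"ax": 0, "ay": 0, "az": 4, "dx": 25, "dy": 45, "dz": 0, "claw": 1}, {"ax": 0, "ay": 0, "az": 4, "dx": 25, "dy": 45, "dz": 0, "claw": 1}, {"ax": 0, "ay": 0, "az": 4, "dx": 25, "dy": 45, "dz": 0, "claw": 1}, {"ax": 0, "ay": 0, "az": 4, "dx": 25, "dy": 45, "dz": 0, "claw": 1}])

```text
time_s: 2.45
eef_pos: [0.3574, -0.2175, 0.4049]
orientation: [179.9, -0.0, 47.3]
contact_force: [1.5, -1.5, 0.0]
width: 0.0116
grip_force: 0.0
```

Emit:
step_arm(steps=[{"ax": 0, "ay": 0, "az": 4, "dx": 25, "dy": 45, "dz": 0, "claw": 1}, {"ax": 0, "ay": 0, "az": 4, "dx": 25, "dy": 45, "dz": 0, "claw": 1}, {"ax": 0, "ay": 0, "az": 4, "dx": 25, "dy": 45, "dz": 0, "claw": 1}, {"ax": 0, "ay": 0, "az": 4, "dx": 25, "dy": 45, "dz": 0, "claw": 1}, {"ax": 0, "ay": 0, "az": 4, "dx": 25, "dy": 45, "dz": 0, "claw": 1}, {"ax": 0, "ay": 0, "az": 4, "dx": 25, "dy": 45, "dz": 0, "claw": 1}, {"ax": 0, "ay": 0, "az": 4, "dx": 25, "dy": 45, "dz": 0, "claw": 1}, {"ax": 0, "ay": 0, "az": 4, "dx": 25, "dy": 45, "dz": 0, "claw": 1}])

```text
time_s: 3.45
eef_pos: [0.5576, 0.1426, 0.4048]
orientation: [180.0, -0.0, 79.3]
contact_force: [0.1, -0.7, 0.2]
width: 0.0005
grip_force: 0.0
```

Emit:
step_arm(steps=[{"ax": 0, "ay": 0, "az": 0, "dx": 0, "dy": 0, "dz": -25, "claw": 1}, {"ax": 0, "ay": 0, "az": 0, "dx": 0, "dy": 0, "dz": -27, "claw": 1}, {"ax": 0, "ay": 0, "az": 0, "dx": 0, "dy": 0, "dz": -27, "claw": 1}, {"ax": 0, "ay": 0, "az": 0, "dx": 0, "dy": 0, "dz": 0, "claw": 1}])

```text
time_s: 3.95
eef_pos: [0.5566, 0.1409, 0.3229]
orientation: [-179.7, 0.1, 79.2]
contact_force: [0.0, -0.5, -0.4]
width: 0.0005
grip_force: 0.0
```

Run:
```python
from h import *
C=np.array([.5412,.04]);a=grab_frame("side");b=grab_frame("top");save("s2.png",a);save("t3.png",b)
print(sense()["time_s"]-.05,holeang(b,C),sense()["eef_pos"],sense()["contact_force"])
# edge strength along predicted rim circle vs z (side) with centre from top fit at each z
g=cv2.cvtColor(a,cv2.COLOR_RGB2GRAY).astype(np.float32); th=np.radians(np.arange(0,360,1))
for z in np.arange(.118,.146,.002):
    o,d=ray("top",proj("top",[[*C,.131]])[0]); c=(o+d*(z-o[2])/d[2])[:2]
    def samp(r,z):
        uv=proj("side",np.c_[c[0]+r*np.cos(th),c[1]+r*np.sin(th),np.full(th.size,z)]).astype(np.float32)
        return cv2.remap(a,uv[:,:1],uv[:,1:],cv2.INTER_LINEAR).reshape(-1,3).astype(float)
    e=np.linalg.norm(samp(.134,z)-samp(.126,z),axis=1)
    print(round(z,3),[int(e[i:i+30].mean()) for i in range(0,360,30)])
x=cv2.resize(a[150:330,190:420],None,fx=3.3,fy=3.3,interpolation=cv2.INTER_CUBIC);save("s2c.png",x)
```

```text
4.0 (np.float64(89.09456739808549), np.float64(0.10464152884548125), np.float64(42.457235751876105), np.float64(4.964673474037172)) [0.55708663 0.1408736  0.32649519] [-0.40680992  0.19206777  1.34961423]
0.118 [16, 22, 30, 25, 26, 33, 22, 42, 46, 39, 26, 26]
0.12 [17, 32, 37, 30, 25, 31, 32, 47, 48, 48, 29, 27]
0.122 [18, 38, 37, 31, 22, 29, 39, 43, 40, 46, 30, 27]
0.124 [17, 39, 34, 28, 19, 28, 40, 34, 30, 37, 29, 27]
0.126 [15, 34, 25, 24, 14, 26, 36, 23, 18, 26, 27, 26]
0.128 [13, 26, 15, 19, 10, 25, 31, 14, 10, 17, 24, 24]
0.13 [10, 16, 9, 15, 7, 23, 24, 8, 4, 10, 21, 22]
0.132 [8, 9, 9, 14, 5, 22, 18, 3, 2, 5, 18, 19]
0.134 [7, 4, 11, 14, 3, 20, 13, 1, 0, 2, 16, 16]
0.136 [6, 2, 12, 15, 2, 19, 10, 0, 0, 1, 15, 13]
0.138 [5, 2, 13, 14, 2, 18, 7, 0, 0, 0, 13, 10]
0.14 [4, 1, 14, 13, 2, 16, 5, 0, 1, 0, 13, 8]
0.142 [4, 1, 17, 13, 2, 15, 3, 1, 2, 0, 12, 7]
0.144 [4, 1, 20, 14, 1, 14, 3, 2, 4, 0, 11, 6]
```

View pics/s2c.png

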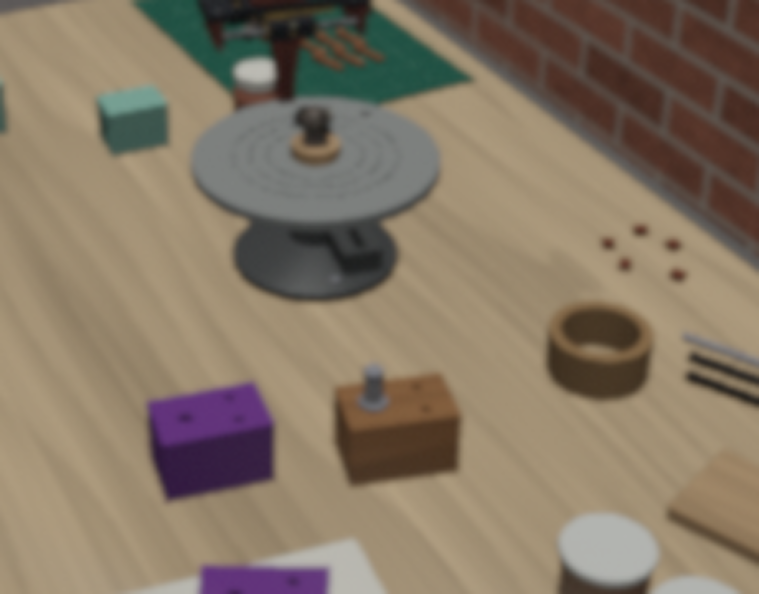

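The side view confirms a clear plate with the fingers at its back-left and nothing in the way. The rim fit puts the plate top at about 0.124, so I'm creeping down.

Emit:
step_arm(steps=[{"ax": 0, "ay": 0, "az": 0, "dx": 0, "dy": 0, "dz": -5, "claw": 1}, {"ax": 0, "ay": 0, "az": 0, "dx": 0, "dy": 0, "dz": -4, "claw": 1}, {"ax": 0, "ay": 0, "az": 0, "dx": 0, "dy": 0, "dz": -2, "claw": 1}])

```text
time_s: 4.42
eef_pos: [0.557, 0.1409, 0.3147]
orientation: [180.0, -0.0, 79.2]
contact_force: [0.8, 0.7, 0.0]
width: 0.0004
grip_force: 0.0
```

Emit:
step_arm(steps=[{"ax": 0, "ay": 0, "az": 0, "dx": 0, "dy": 0, "dz": -1, "claw": 1}, {"ax": 0, "ay": 0, "az": 0, "dx": 0, "dy": 0, "dz": -1, "claw": 1}, {"ax": 0, "ay": 0, "az": 0, "dx": 0, "dy": 0, "dz": 0, "claw": 1}])

```text
time_s: 4.8
eef_pos: [0.557, 0.1409, 0.3126]
orientation: [-180.0, 0.0, 79.2]
contact_force: [-0.1, -0.7, 0.3]
width: 0.0003
grip_force: 0.0
```

Emit:
step_arm(steps=[{"ax": 0, "ay": 0, "az": 0, "dx": 0, "dy": 0, "dz": -1, "claw": 1}, {"ax": 0, "ay": 0, "az": 0, "dx": 0, "dy": 0, "dz": -1, "claw": 1}])

```text
time_s: 5.05
eef_pos: [0.557, 0.1409, 0.3106]
orientation: [180.0, -0.0, 79.2]
contact_force: [-0.2, 0.2, -0.7]
width: 0.0005
grip_force: 0.0
```

Emit:
step_arm(steps=[{"ax": 0, "ay": 0, "az": 0, "dx": 0, "dy": 0, "dz": -1, "claw": 1}, {"ax": 0, "ay": 0, "az": 0, "dx": 0, "dy": 0, "dz": 0, "claw": 1}])

```text
time_s: 5.3
eef_pos: [0.557, 0.1409, 0.3095]
orientation: [-180.0, 0.0, 79.2]
contact_force: [-0.1, -0.7, -0.0]
width: 0.0004
grip_force: 0.0
```

Emit:
step_arm(steps=[{"ax": 0, "ay": 0, "az": 0, "dx": 0, "dy": 0, "dz": -1, "claw": 1}, {"ax": 0, "ay": 0, "az": 0, "dx": 0, "dy": 0, "dz": 0, "claw": 1}])

```text
time_s: 5.55
eef_pos: [0.557, 0.1409, 0.3085]
orientation: [-180.0, 0.0, 79.2]
contact_force: [0.2, -0.0, -0.2]
width: 0.0003
grip_force: 0.0
```

Emit:
step_arm(steps=[{"ax": 0, "ay": 0, "az": 0, "dx": 0, "dy": 0, "dz": -0.8, "claw": 1}, {"ax": 0, "ay": 0, "az": 0, "dx": 0, "dy": 0, "dz": 0, "claw": 1}])

```text
time_s: 5.8
eef_pos: [0.557, 0.1409, 0.3079]
orientation: [-180.0, -0.0, 79.2]
contact_force: [-0.1, 0.2, 0.6]
width: 0.0011
grip_force: 0.4
```

Emit:
step_arm(steps=[{"ax": 0, "ay": 0, "az": 0, "dx": 0, "dy": 0, "dz": -0.4, "claw": 1}, {"ax": 0, "ay": 0, "az": 0, "dx": 0, "dy": 0, "dz": 0, "claw": 1}])

```text
time_s: 6.05
eef_pos: [0.557, 0.1409, 0.3075]
orientation: [-180.0, -0.0, 79.2]
contact_force: [-0.5, 0.9, 1.8]
width: 0.0001
grip_force: 0.7
```

```bash
cat > look.py <<'E'
from h import *
import sys
C=np.array([.5404,.0397])
def mask(b):
    return b
for i in range(int(sys.argv[1])):
    b=grab_frame("top"); s=sense()
    print(round(s["time_s"]-.05,2),np.round(holeang(b,C),3))
s=sense();print(np.round(s["eef_pos"],4),np.round(s["contact_force"],1),np.round(s["torque"],2));save(sys.argv[2]+".png",b)
E
python3 look.py 3 t4
```

```text
6.05 [90.405  0.104 43.005  5.085]
6.1 [90.612  0.105 42.283  5.045]
6.15 [90.205  0.104 42.443  5.029]
[0.557  0.1409 0.3076] [-0.6 -0.3  1.3] [-0.02  0.13 -0.05]
```

```bash
python3 - <<'E'
s=open("h.py").read()
s=s.replace("def holeang(img,C,slot=None,","def holeang(img,C,ex=None,").replace("    sat[(abs(r-r0)>.007)]=-99\n","    sat[(abs(r-r0)>.007)]=-99\n    if ex is not None:\n        an=np.degrees(np.arctan2(-xx,-yy)); sat[(an>ex[0])&(an<ex[1])]=-99\n")
open("h.py","w").write(s)
s=open("look.py").read()
s=s.replace("holeang(b,C)","holeang(b,C,(float(sys.argv[3]),float(sys.argv[4])))")
open("look.py","w").write(s)
E
python3 look.py 3 t5 30 130
python3 - <<'E'
from h import *
b=cv2.imread("pics/t5.png")[:,:,::-1]
cv2.imwrite("pics/r5.png",cv2.resize(rect(b,[.5404,.0397],.2,z=.126),(600,600))[:,:,::-1])
E
```

```text
6.2 [-81.468   0.107  36.897   4.892]
6.25 [-79.56    0.107  37.908   4.917]
6.3 [-78.346   0.107  38.515   4.938]
[0.557  0.1409 0.3075] [-1.   0.6  1.3] [-0.05  0.12 -0.02]
```

View pics/r5.png

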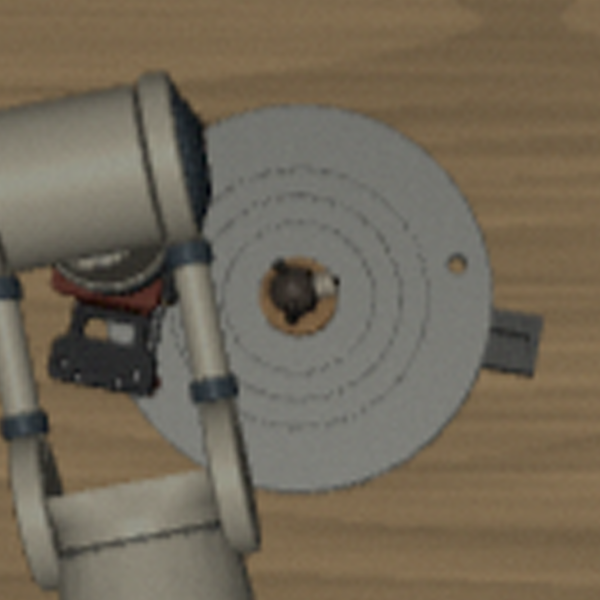

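The hole is at crop (457,264), about −78°, and slow at about 25°/s. The fork is at (515,345). I'll let the light touch stop it and then carry it back.

Emit:
step_arm(steps=[{"ax": 0, "ay": 0, "az": 0, "dx": 0, "dy": 0, "dz": -0.3, "claw": 1}, {"ax": 0, "ay": 0, "az": 0, "dx": 0, "dy": 0, "dz": 0, "claw": 1}, {"ax": 0, "ay": 0, "az": 0, "dx": 0, "dy": 0, "dz": 0, "claw": 1}])

```text
time_s: 6.72
eef_pos: [0.5571, 0.1409, 0.3073]
orientation: [180.0, -0.0, 79.2]
contact_force: [-0.0, 0.5, 1.4]
width: 0.0005
grip_force: 1.0
```

```bash
python3 look.py 2 t6 30 130
python3 - <<'E'
from h import *
# refine centre at Z=.126 & slot direction at .107
import h
h.Z=.126
b=cv2.imread("pics/t1.png")[:,:,::-1]
g=cv2.cvtColor(np.ascontiguousarray(b),cv2.COLOR_RGB2GRAY)
o,d=ray("top",proj("top",[[.54124,.03996,.131]])[0]); C=(o+d*(.1257-o[2])/d[2]);print("C",C)
b0=cv2.imread("pics/t0.png")[:,:,::-1]
# fork sides: cross profile perpendicular to trial direction -99
im=rect(cv2.cvtColor(np.ascontiguousarray(b0),cv2.COLOR_RGB2GRAY),C,.17,z=.107)
im2=rect(g,C,.17,z=.107)
e=np.radians(-99);u=np.array([np.cos(e),np.sin(e)]);n=np.array([-u[1],u[0]]);k=im.shape[0]//2
for r in (.138,.144,.150):
    for I in (im,im2):
        q=np.arange(-.03,.0301,.002);P=r*u+q[:,None]*n
        print(r,[int(cv2.GaussianBlur(I,(0,0),1.5)[int(round(k-p[0]/.0005)),int(round(k-p[1]/.0005))]) for p in P])
print(np.round(q*1000))
E
```

```text
6.73 [-76.911   0.107  38.857   5.017]
6.78 [-76.844   0.107  37.71    4.93 ]
[0.5571 0.1409 0.3073] [1.  0.5 1.9] [-0.02 -0.04 -0.01]
C [0.54195985 0.04020678 0.1257    ]
0.138 [114, 98, 82, 61, 57, 67, 71, 68, 68, 69, 69, 69, 69, 67, 57, 48, 47, 60, 72, 72, 69, 70, 75, 89, 102, 107, 105, 102, 103, 107, 110]
0.138 [115, 97, 80, 59, 56, 65, 71, 72, 73, 73, 71, 70, 70, 68, 57, 48, 47, 59, 69, 70, 69, 71, 74, 87, 101, 108, 106, 104, 105, 108, 110]
0.144 [115, 99, 63, 48, 59, 69, 71, 72, 69, 67, 68, 69, 70, 66, 54, 45, 50, 64, 70, 69, 67, 70, 79, 93, 107, 110, 107, 104, 104, 107, 109]
0.144 [117, 98, 63, 48, 59, 69, 71, 70, 70, 71, 71, 70, 68, 66, 55, 45, 50, 62, 67, 69, 70, 72, 80, 93, 107, 110, 106, 102, 103, 109, 112]
0.15 [120, 107, 76, 48, 59, 72, 71, 70, 70, 70, 71, 72, 71, 68, 60, 47, 49, 66, 71, 69, 68, 69, 76, 88, 102, 110, 107, 105, 103, 105, 109]
0.15 [117, 104, 74, 48, 61, 72, 69, 70, 72, 70, 69, 70, 71, 67, 59, 48, 51, 67, 70, 68, 69, 71, 77, 88, 102, 109, 107, 104, 102, 105, 110]
[-30. -28. -26. -24. -22. -20. -18. -16. -14. -12. -10.  -8.  -6.  -4.
  -2.   0.   2.   4.   6.   8.  10.  12.  14.  16.  18.  20.  22.  24.
  26.  28.  30.]
```

```bash
sed -i 's/^Z=.131/Z=.126/' h.py; sed -i 's/^C=.*/C=np.array([.542,.0402])/' look.py
python3 - <<'E'
from h import *
C=[.542,.0402]
for f,ex in(("t0",None),("t1",None),("t6",(30,130))):
    b=np.ascontiguousarray(cv2.imread(f"pics/{f}.png")[:,:,::-1]); print(f,np.round(holeang(b,C,ex),4))
E
```

```text
t0 [-81.6863   0.1078  36.328    4.9442]
t1 [79.8245  0.1072 37.9489  4.9468]
t6 [-77.3461   0.1074  37.8362   4.9173]
```

Emit:
step_arm(steps=[{"ax": 0, "ay": 0, "az": 0, "dx": 0, "dy": 0, "dz": -0.5, "claw": 1}, {"ax": 0, "ay": 0, "az": 0, "dx": 0, "dy": 0, "dz": 0, "claw": 1}])

```text
time_s: 7.08
eef_pos: [0.5571, 0.1409, 0.3068]
orientation: [180.0, -0.0, 79.2]
contact_force: [-0.1, -1.1, 2.6]
width: 0.0006
grip_force: 1.5
```

Emit:
step_arm(steps=[{"ax": 0, "ay": 0, "az": 0, "dx": 0, "dy": 0, "dz": -0.7, "claw": 1}, {"ax": 0, "ay": 0, "az": 0, "dx": 0, "dy": 0, "dz": 0, "claw": 1}, {"ax": 0, "ay": 0, "az": 0, "dx": 2.5, "dy": -0.4, "dz": 0, "claw": 1}, {"ax": 0, "ay": 0, "az": 0, "dx": 2.5, "dy": -0.5, "dz": 0, "claw": 1}, {"ax": 0, "ay": 0, "az": 0, "dx": 4.9, "dy": -1.1, "dz": 0, "claw": 1}, {"ax": 0, "ay": 0, "az": 0, "dx": 4.9, "dy": -1.4, "dz": 0, "claw": 1}, {"ax": 0, "ay": 0, "az": 0, "dx": 4.8, "dy": -1.6, "dz": 0, "claw": 1}, {"ax": 0, "ay": 0, "az": 0, "dx": 0, "dy": 0, "dz": 0, "claw": 1}])

```text
time_s: 8.07
eef_pos: [0.5772, 0.1356, 0.306]
orientation: [180.0, -0.0, 79.1]
contact_force: [0.4, 0.8, 5.4]
width: 0.0006
grip_force: 2.4
```

```bash
python3 look.py 2 t7 30 130
```

```text
8.07 [-89.462   0.108  35.395   4.954]
8.12 [-89.349   0.108  35.977   5.02 ]
[0.5767 0.1359 0.3059] [0.2 0.2 5.5] [-0.07 -0.05  0.02]
```

Emit:
step_arm(steps=[{"ax": 0, "ay": 0, "az": 0, "dx": 4.4, "dy": -1.7, "dz": 0, "claw": 1}, {"ax": 0, "ay": 0, "az": 0, "dx": 4.4, "dy": -1.9, "dz": 0, "claw": 1}, {"ax": 0, "ay": 0, "az": 0, "dx": 4.2, "dy": -2.1, "dz": 0, "claw": 1}, {"ax": 0, "ay": 0, "az": 0, "dx": 2.2, "dy": -1.2, "dz": 0, "claw": 1}, {"ax": 0, "ay": 0, "az": 0, "dx": 1.8, "dy": -1.0, "dz": 0, "claw": 1}, {"ax": 0, "ay": 0, "az": 0, "dx": 0, "dy": 0, "dz": 0, "claw": 1}, {"ax": 0, "ay": 0, "az": 0, "dx": 0, "dy": 0, "dz": 0, "claw": 1}])

```text
time_s: 9.05
eef_pos: [0.5936, 0.128, 0.3059]
orientation: [-180.0, 0.0, 79.2]
contact_force: [-0.9, -0.8, 6.3]
width: 0.0005
grip_force: 2.5
```

```bash
python3 look.py 3 t8 30 130
python3 - <<'E'
from h import *
C=[.542,.0402]
L=[]
for f in("t6","t7","t8"):
    b=np.ascontiguousarray(cv2.imread(f"pics/{f}.png")[:,:,::-1]); A=rect(b,C,.17)
    L.append(A[200:500,440:681])
cv2.imwrite("pics/r8.png",cv2.resize(np.hstack(L),None,fx=1.1,fy=1.1)[:,:,::-1])
# darkness profile along r=.108 at plate plane, t8
g=cv2.cvtColor(b,cv2.COLOR_RGB2GRAY); I=cv2.GaussianBlur(rect(g,C,.17),(0,0),2);k=I.shape[0]//2
for r in(.104,.108,.112):
    print(r,[int(I[int(round(k-r*np.cos(t)/.0005)),int(round(k-r*np.sin(t)/.0005))]) for t in np.radians(np.arange(-110,-90,1))])
E
```

```text
9.05 [1.39252e+02 1.12000e-01 1.98720e+01 4.99300e+00]
9.1 [1.39247e+02 1.12000e-01 1.98010e+01 4.91700e+00]
9.15 [1.40288e+02 1.07000e-01 2.00920e+01 4.94900e+00]
[0.5936 0.128  0.3059] [-0.1 -0.5  5.2] [-0.13 -0.04  0.05]
0.104 [121, 120, 119, 119, 120, 120, 116, 106, 90, 72, 60, 59, 67, 87, 101, 119, 122, 120, 121, 121]
0.108 [121, 121, 121, 121, 121, 118, 108, 96, 74, 56, 46, 45, 55, 72, 90, 114, 122, 119, 118, 119]
0.112 [120, 123, 122, 122, 122, 120, 111, 94, 80, 64, 50, 47, 68, 86, 107, 116, 122, 121, 120, 119]
```

View pics/r8.png

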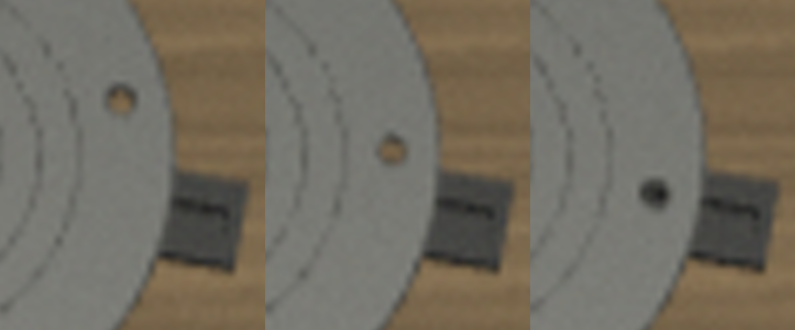

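The third panel shows the hole at −99.3°, dark over the fork. The slot centre works out at about −100°, so I'll nudge another 0.6° and lift off.

Emit:
step_arm(steps=[{"ax": 0, "ay": 0, "az": 0, "dx": 0.5, "dy": -0.3, "dz": 0, "claw": 1}, {"ax": 0, "ay": 0, "az": 0, "dx": 0.5, "dy": -0.3, "dz": 0, "claw": 1}, {"ax": 0, "ay": 0, "az": 0, "dx": 0, "dy": 0, "dz": 0, "claw": 1}, {"ax": 0, "ay": 0, "az": 0, "dx": 0, "dy": 0, "dz": 0, "claw": 1}, {"ax": 0, "ay": 0, "az": 0, "dx": 0, "dy": 0, "dz": 1, "claw": 1}, {"ax": 0, "ay": 0, "az": 0, "dx": 0, "dy": 0, "dz": 2, "claw": 1}, {"ax": 0, "ay": 0, "az": 0, "dx": 0, "dy": 0, "dz": 10, "claw": 1}, {"ax": 0, "ay": 0, "az": 0, "dx": 0, "dy": 0, "dz": 30, "claw": 1}])

```text
time_s: 10.2
eef_pos: [0.5944, 0.1274, 0.3469]
orientation: [-179.7, 0.1, 79.2]
contact_force: [0.5, 0.7, 0.5]
width: 0.0004
grip_force: 0.0
```

```bash
cat > dark.py <<'E'
from h import *
import sys
C=[.542,.0402]
for j in range(int(sys.argv[2])):
    b=grab_frame("top"); g=cv2.cvtColor(b,cv2.COLOR_RGB2GRAY); I=cv2.GaussianBlur(rect(g,C,.17),(0,0),2);k=I.shape[0]//2
    r,t=np.meshgrid(np.arange(.098,.119,.0005),np.radians(np.arange(-112,-86,.25)))
    v=cv2.remap(I,(k-r*np.sin(t)/.0005).astype(np.float32),(k-r*np.cos(t)/.0005).astype(np.float32),1).astype(float)
    w=np.clip(100-v,0,40); print(round(sense()["time_s"]-.05,2),"hole",np.degrees((w*t).sum()/w.sum()),(w*r).sum()/w.sum(),w.sum())
save(sys.argv[1]+".png",b);s=sense();print(s["eef_pos"],s["contact_force"])
E
python3 dark.py t9 3
python3 - <<'E'
from h import *
# pin position: use pin_grip regions from both cams
for c in("top","side"):
    for q in("pin_grip","socket"):
        grab=None
        for r in regions_of(q,c)[:3]:
            ys,xs=np.nonzero(r["region"]); print(c,q,round(r["conf"],2),np.round(r["at"],1),len(xs),xs.min(),xs.max(),ys.min(),ys.max())
E
```

```text
10.2 hole -100.02456882069662 0.1077747788106171 17858.0
10.25 hole -100.04321226885173 0.10784115823275386 18062.0
10.3 hole -99.9944216880457 0.10771491322625851 18554.0
[0.59487389 0.12745866 0.35081838] [ 0.55059701  0.57501626 -0.60651539]
top pin_grip 0.55 [368.  231.4] 49 364 371 228 235
top socket 0.66 [368.7 224.4] 713 354 381 208 243
top socket 0.63 [351.  277.1] 720 338 363 258 291
side socket 0.87 [253.8 281.6] 1142 235 273 266 301
side socket 0.78 [311.1 279.2] 996 292 329 264 296
side socket 0.76 [269.1 338.8] 1485 250 290 321 359
```

Run:
```python
from h import *
b=np.ascontiguousarray(cv2.imread("pics/t9.png")[:,:,::-1]);a=np.ascontiguousarray(cv2.imread("pics/s2.png")[:,:,::-1])
for n,im,box in(("top",b,(354,381,215,243)),("side",a,(292,329,255,285))):
    x0,x1,y0,y1=box; c=im[y0:y1,x0:x1].astype(int); m=((c[...,0]-c[...,2])<18)&(c.max(2)>50)
    nn,l,st,ce=cv2.connectedComponentsWithStats(m.astype(np.uint8))
    for s,q in zip(st[1:],ce[1:]):
        if s[4]>8: print(n,s+[x0,y0,0,0,0],np.round(q+[x0,y0],2))
    if n=="top":
        i=1+st[1:,4].argmax(); q=ce[i]+[x0,y0]; print([np.round(atz(n,q,z),4) for z in(.069,.085,.102)])
        print(np.round(im[y0:y1,x0:x1].mean(2)).astype(int)[8:22,6:20])
def both(P): print(P,np.round(proj("top",P),1),np.round(proj("side",P),1))
for P in([.434,-.281,.0665],[.434,-.281,.102],[.434,-.281,.0855]): both([P])
x=np.hstack([cv2.resize(b[205:250,345:390],(400,400),interpolation=2),cv2.resize(a[250:295,280:325],(400,400),interpolation=2)]);save("pin.png",x)
```

```text
top [364 228   8   8  47] [367.55 231.64]
[array([ 0.4355, -0.2837,  0.069 ]), array([ 0.4344, -0.2814,  0.085 ]), array([ 0.4333, -0.2789,  0.102 ])]
[[62 60 61 60 67 66 60 59 58 59 55 62 59 65]
 [61 63 60 59 61 64 61 59 54 59 60 59 62 64]
 [61 60 61 59 66 62 62 59 56 56 61 60 64 64]
 [59 61 62 64 62 65 61 61 57 60 61 58 62 61]
 [60 62 61 61 64 61 60 58 55 56 62 60 64 60]
 [62 60 62 63 65 70 79 80 81 75 68 60 60 59]
 [62 60 57 66 63 83 71 79 90 90 85 73 63 62]
 [59 60 62 59 83 81 55 83 91 90 91 85 56 62]
 [60 60 64 47 87 61 44 87 91 86 91 90 64 60]
 [59 62 64 64 85 50 31 85 90 89 91 99 67 64]
 [61 63 65 66 90 61 34 59 91 90 90 79 64 59]
 [62 61 65 62 80 78 69 49 64 67 87 71 63 63]
 [59 66 64 64 63 67 76 82 79 76 75 66 63 64]
 [62 65 64 62 57 59 62 65 70 68 66 62 62 63]]
side [299 260   8  14  73] [302.73 267.51]
[[0.434, -0.281, 0.0665]] [[366.6 232.2]] [[301.  269.6]]
[[0.434, -0.281, 0.102]] [[368.2 231.4]] [[301.2 259.8]]
[[0.434, -0.281, 0.0855]] [[367.4 231.8]] [[301.1 264.4]]
```

View pics/pin.png

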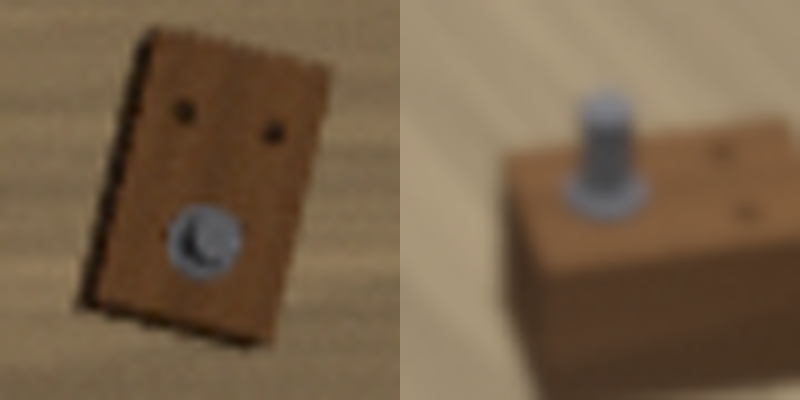

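Run:
```python
from h import *
from scipy.optimize import least_squares
ob=[("top",.069,(367.6,231.8)),("top",.102,(368.6,230.6)),("side",.102,(302.8,261.3)),("side",.069,(302.6,271.6))]
for sel in(ob,ob[:2],ob[2:]):
    f=lambda q:np.concatenate([proj(n,[[*q,z]])[0]-uv for n,z,uv in sel])
    s=least_squares(f,[.434,-.281]);print(s.x,np.round(s.fun,1))
# side-camera bias check at the plate: hub centre via side rim fit
a=cv2.imread("pics/s2.png")[:,:,::-1].copy();th=np.radians(np.r_[0:80,170:360])
def sc(c):
    o=[]
    for r in(.134,.126):
        uv=proj("side",np.c_[c[0]+r*np.cos(th),c[1]+r*np.sin(th),np.full(th.size,.1257)]).astype(np.float32)
        o.append(cv2.remap(a,uv[:,:1],uv[:,1:],1).reshape(-1,3).astype(float))
    return np.linalg.norm(o[0]-o[1],axis=1).mean()
best=max((sc((.542+i*.001,.0402+j*.001)),i,j) for i in range(-7,8) for j in range(-7,8));print("side plate offset mm",best)
```

```text
[ 0.43553089 -0.2859073 ] [ 0.6 -0.2  1.2  0.3 -0.3 -0.7 -0.3 -1.9]
[ 0.43572361 -0.28303308] [-0.3 -0.2  0.3  0.2]
[ 0.43341136 -0.29174893] [ 0.   0.6 -0.  -0.6]
side plate offset mm (np.float64(36.693227795999206), -2, -7)
```

Collar and grip top are at about (205,243) and (214,232) in the left crop. The side camera looks offset by several mm in y relative to the top camera. I'll go above the pin and check that against the gripper itself.

Emit:
step_arm(steps=[{"ax": 0, "ay": 0, "az": 0, "dx": 0, "dy": 0, "dz": 60, "claw": 1}, {"ax": 0, "ay": 0, "az": 0, "dx": -16, "dy": -41, "dz": 0, "claw": 1}, {"ax": 0, "ay": 0, "az": 0, "dx": -16, "dy": -41, "dz": 0, "claw": 1}, {"ax": 0, "ay": 0, "az": 0, "dx": -16, "dy": -41, "dz": 0, "claw": 1}, {"ax": 0, "ay": 0, "az": 0, "dx": -16, "dy": -41, "dz": 0, "claw": 1}, {"ax": 0, "ay": 0, "az": 0, "dx": -16, "dy": -41, "dz": 0, "claw": 1}, {"ax": 0, "ay": 0, "az": 0, "dx": -16, "dy": -41, "dz": 0, "claw": 0}, {"ax": 0, "ay": 0, "az": 0, "dx": -16, "dy": -41, "dz": 0, "claw": -1}])

```text
time_s: 11.55
eef_pos: [0.4819, -0.1608, 0.4077]
orientation: [-179.9, -0.0, 79.2]
contact_force: [0.2, 0.2, 0.5]
width: 0.0167
grip_force: 0.0
```

Emit:
step_arm(steps=[{"ax": 0, "ay": 0, "az": 0, "dx": -16, "dy": -41, "dz": 0, "claw": -1}, {"ax": 0, "ay": 0, "az": 0, "dx": -16, "dy": -41, "dz": 0, "claw": -1}, {"ax": 0, "ay": 0, "az": 0, "dx": -15, "dy": -42, "dz": 0, "claw": -1}, {"ax": 0, "ay": 0, "az": 0, "dx": 0, "dy": 0, "dz": -40, "claw": -1}, {"ax": 0, "ay": 0, "az": 0, "dx": 0, "dy": 0, "dz": -50, "claw": -1}, {"ax": 0, "ay": 0, "az": 0, "dx": 0, "dy": 0, "dz": 0, "claw": -1}, {"ax": 0, "ay": 0, "az": 0, "dx": 0, "dy": 0, "dz": 0, "claw": -1}])

```text
time_s: 12.42
eef_pos: [0.4358, -0.2836, 0.3204]
orientation: [179.9, 0.0, 79.2]
contact_force: [-0.2, -0.6, 0.7]
width: 0.086
grip_force: 0.0
```

```bash
python3 dark.py t10 1
python3 - <<'E'
from h import *
a=grab_frame("side");save("s10.png",a);s=sense();p=np.array(s["eef_pos"]);print(p,s["orientation"],s["width"])
ya=np.array([np.sin(np.radians(79.2)),-np.cos(np.radians(79.2)),0]);xa=np.array([np.cos(np.radians(79.2)),np.sin(np.radians(79.2)),0])
x=cv2.resize(a[210:310,240:380],None,fx=5.6,fy=5.6,interpolation=2)
for sg in(-1,1):
    for dx in(-.01,.01):
        q=p+sg*ya*s["width"]/2+dx*xa-[0,0,.182]; u=proj("side",[q])[0]; print(u)
        cv2.circle(x,tuple(int(v) for v in (u-[240,210]+.5)*5.6),3,(255,0,0),-1)
save("s10c.png",x)
E
```

```text
12.42 hole -99.79761904761905 0.10773777883246322 18963.0
[ 0.43603956 -0.28370292  0.32146225] [ 0.26251792 -0.81327763  1.47435246]
[ 0.43611405 -0.28371556  0.32180942] [1.79781982e+02 1.03363783e-01 7.91922645e+01] 0.08781144062788714
[288.69565781 253.80032312]
[286.71045337 249.77999947]
[318.43676451 248.90037347]
[316.13015589 244.99158608]
```

View pics/s10c.png

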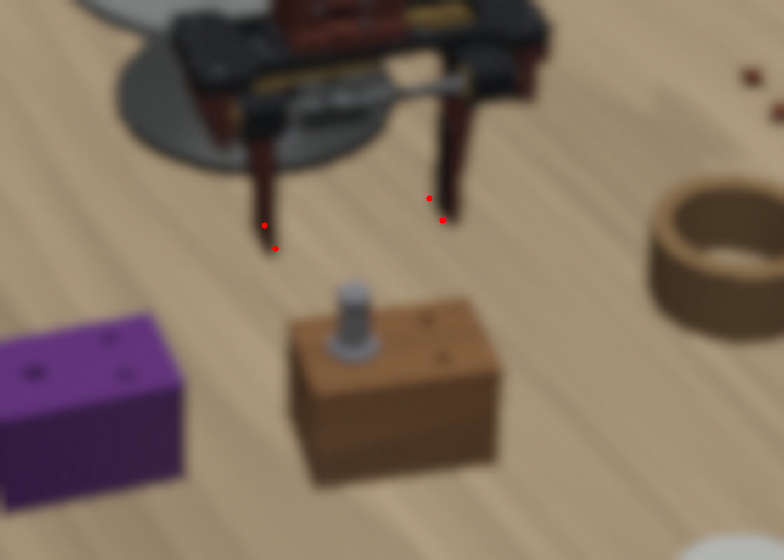

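The side camera's prediction matches the fingertips: red dots on the tips at (275,248), and at (442,220) within about 1 px. So the top camera is a few mm off in y, but the pin-to-hole offset agrees in both at about (+87.7, +218) mm. I'll split the difference in y, grasp along x first, and read the side force.

Emit:
step_arm(steps=[{"ax": 0, "ay": 0, "az": 0, "dx": -0.5, "dy": -2.5, "dz": -30, "claw": -1}, {"ax": 0, "ay": 0, "az": 0, "dx": 0, "dy": 0, "dz": -25, "claw": -1}, {"ax": 0, "ay": 0, "az": 0, "dx": 0, "dy": 0, "dz": -10, "claw": -1}, {"ax": 0, "ay": 0, "az": 0, "dx": 0, "dy": 0, "dz": 0, "claw": 0.3}, {"ax": 0, "ay": 0, "az": 0, "dx": 0, "dy": 0, "dz": 0, "claw": 0.45}, {"ax": 0, "ay": 0, "az": 0, "dx": 0, "dy": 0, "dz": 0, "claw": 0.5}])

```text
time_s: 13.28
eef_pos: [0.4354, -0.2863, 0.2553]
orientation: [179.9, 0.1, 79.2]
contact_force: [0.4, 0.2, -0.9]
width: 0.0612
grip_force: 0.0
```

Emit:
step_arm(steps=[{"ax": 0, "ay": 0, "az": 0, "dx": 0, "dy": 0, "dz": 0, "claw": 1}, {"ax": 0, "ay": 0, "az": 0, "dx": 0, "dy": 0, "dz": 0, "claw": 1}, {"ax": 0, "ay": 0, "az": 0, "dx": 0, "dy": 0, "dz": 0, "claw": 1}, {"ax": 0, "ay": 0, "az": 0, "dx": 0, "dy": 0, "dz": 0, "claw": 1}])

```text
time_s: 13.78
eef_pos: [0.4351, -0.2861, 0.2539]
orientation: [-180.0, -0.0, 79.2]
contact_force: [0.7, -0.2, 0.9]
width: 0.0216
grip_force: 0.0
```

Emit:
step_arm(steps=[{"ax": 0, "ay": 0, "az": 0, "dx": 0, "dy": 0, "dz": 0, "claw": 1}, {"ax": 0, "ay": 0, "az": 0, "dx": 0, "dy": 0, "dz": 0, "claw": 1}, {"ax": 0, "ay": 0, "az": 0, "dx": 0, "dy": 0, "dz": 0, "claw": 1}])

```text
time_s: 14.15
eef_pos: [0.4351, -0.2861, 0.2539]
orientation: [180.0, -0.0, 79.2]
contact_force: [0.7, 0.2, 0.1]
width: 0.0172
grip_force: 30.0
```

Emit:
step_arm(steps=[{"ax": 0, "ay": 0, "az": 0, "dx": 0, "dy": 0, "dz": 0, "claw": 0}, {"ax": 0, "ay": 0, "az": 0, "dx": 0, "dy": 0, "dz": 0, "claw": 0}, {"ax": 0, "ay": 0, "az": -9, "dx": 0, "dy": 0, "dz": 0, "claw": 0}, {"ax": 0, "ay": 0, "az": -10, "dx": 0, "dy": 0, "dz": 0, "claw": 0}, {"ax": 0, "ay": 0, "az": -10, "dx": 0, "dy": 0, "dz": 0, "claw": 0}, {"ax": 0, "ay": 0, "az": -10, "dx": 0, "dy": 0, "dz": 0, "claw": 0}, {"ax": 0, "ay": 0, "az": -10, "dx": 0, "dy": 0, "dz": 0, "claw": 0}, {"ax": 0, "ay": 0, "az": -10, "dx": 0, "dy": 0, "dz": 0, "claw": 0}])

```text
time_s: 15.15
eef_pos: [0.4351, -0.2861, 0.2539]
orientation: [-180.0, 0.0, 19.8]
contact_force: [-0.2, -0.3, -0.5]
width: 0.044
grip_force: 0.0
```

Emit:
step_arm(steps=[{"ax": 0, "ay": 0, "az": -10, "dx": 0, "dy": 0, "dz": 0, "claw": 0}, {"ax": 0, "ay": 0, "az": -10, "dx": 0, "dy": 0, "dz": 0, "claw": 0}, {"ax": 0, "ay": 0, "az": 0, "dx": 0, "dy": 0, "dz": 0, "claw": 1}, {"ax": 0, "ay": 0, "az": 0, "dx": 0, "dy": 0, "dz": 0, "claw": 1}, {"ax": 0, "ay": 0, "az": 0, "dx": 0, "dy": 0, "dz": 0, "claw": 1}, {"ax": 0, "ay": 0, "az": 0, "dx": 0, "dy": 0, "dz": 0, "claw": 1}, {"ax": 0, "ay": 0, "az": 0, "dx": 0, "dy": 0, "dz": 0, "claw": 1}])

```text
time_s: 16.02
eef_pos: [0.4351, -0.2861, 0.2539]
orientation: [-180.0, -0.0, 0.2]
contact_force: [0.1, 0.7, 1.4]
width: 0.0173
grip_force: 30.0
```

Both grasps show almost no side force, so the pin is at about (0.435, −0.286) and the hole is at about (0.5228, −0.0685). I'm lifting the pin and carrying it over.

Emit:
step_arm(steps=[{"ax": 0, "ay": 0, "az": 0, "dx": 0, "dy": 0, "dz": 10, "claw": 1}, {"ax": 0, "ay": 0, "az": 0, "dx": 0, "dy": 0, "dz": 25, "claw": 1}, {"ax": 0, "ay": 0, "az": 0, "dx": 0, "dy": 0, "dz": 35, "claw": 1}, {"ax": 0, "ay": 0, "az": 0, "dx": 0, "dy": 0, "dz": 40, "claw": 1}, {"ax": 0, "ay": 0, "az": 0, "dx": 0, "dy": 0, "dz": 38, "claw": 1}, {"ax": 0, "ay": 0, "az": 0, "dx": 0, "dy": 0, "dz": 0, "claw": 1}])

```text
time_s: 16.77
eef_pos: [0.4351, -0.2861, 0.4064]
orientation: [179.7, -0.3, 0.2]
contact_force: [0.4, -0.8, -1.4]
width: 0.0175
grip_force: 30.0
```

Emit:
step_arm(steps=[{"ax": 0, "ay": 0, "az": 0, "dx": 10, "dy": 25, "dz": 0, "claw": 1}, {"ax": 0, "ay": 0, "az": 0, "dx": 15, "dy": 37, "dz": 0, "claw": 1}, {"ax": 0, "ay": 0, "az": 0, "dx": 16, "dy": 39, "dz": 0, "claw": 1}, {"ax": 0, "ay": 0, "az": 0, "dx": 16, "dy": 40, "dz": 0, "claw": 1}, {"ax": 0, "ay": 0, "az": 0, "dx": 15, "dy": 40, "dz": 0, "claw": 1}, {"ax": 0, "ay": 0, "az": 0, "dx": 10.7, "dy": 24.6, "dz": 0, "claw": 1}, {"ax": 0, "ay": 0, "az": 0, "dx": 5, "dy": 12, "dz": 0, "claw": 1}, {"ax": 0, "ay": 0, "az": 0, "dx": 0, "dy": 0, "dz": 0, "claw": 1}])

```text
time_s: 17.77
eef_pos: [0.5229, -0.0683, 0.401]
orientation: [-180.0, 0.1, 0.2]
contact_force: [1.0, -0.4, -1.0]
width: 0.0177
grip_force: 30.0
```

Run:
```python
from h import *
a=grab_frame("side");save("s11.png",a);s=sense();p=np.array(s["eef_pos"]);print(s["time_s"],p,s["orientation"],s["width"],s["contact_force"])
x=cv2.resize(a[150:260,240:370],None,fx=5.4,fy=5.4,interpolation=2)
for q,c in((p-[0,0,.2419],(255,0,0)),([.5228,-.0685,.1257],(0,255,0))):
    u=proj("side",[q])[0]; print(u); cv2.circle(x,tuple(int(v) for v in (u-[240,150]+.5)*5.4),2,c,-1)
save("s11c.png",x)
```

```text
17.825 [ 0.52274783 -0.06887662  0.40124254] [1.79981652e+02 7.10600381e-02 1.73113724e-01] 0.01736849137868495 [ 0.04173868 -0.01572771 -1.29755429]
[294.5135102  202.49355337]
[294.34328206 211.39881308]
```

View pics/s11c.png

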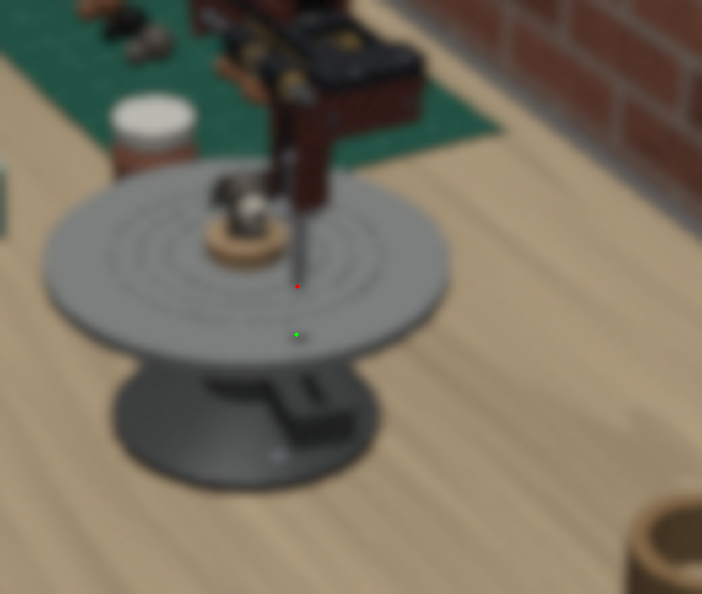

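The image shows the pin tip at (298,288) and the hole at (299,338). Both sit about 3–4 crop px off their predictions in the same direction, so the tip is over the hole. Lowering.

Emit:
step_arm(steps=[{"ax": 0, "ay": 0, "az": 0, "dx": 0, "dy": 0, "dz": -20, "claw": 1}, {"ax": 0, "ay": 0, "az": 0, "dx": 0, "dy": 0, "dz": -9, "claw": 1}, {"ax": 0, "ay": 0, "az": 0, "dx": 0, "dy": 0, "dz": -3, "claw": 1}, {"ax": 0, "ay": 0, "az": 0, "dx": 0, "dy": 0, "dz": -2, "claw": 1}, {"ax": 0, "ay": 0, "az": 0, "dx": 0, "dy": 0, "dz": 0, "claw": 1}])

```text
time_s: 18.45
eef_pos: [0.5228, -0.0686, 0.3684]
orientation: [180.0, -0.0, 0.2]
contact_force: [0.8, 0.1, -0.1]
width: 0.0174
grip_force: 30.0
```

Emit:
step_arm(steps=[{"ax": 0, "ay": 0, "az": 0, "dx": 0, "dy": 0, "dz": -1, "claw": 1}, {"ax": 0, "ay": 0, "az": 0, "dx": 0, "dy": 0, "dz": -1, "claw": 1}, {"ax": 0, "ay": 0, "az": 0, "dx": 0, "dy": 0, "dz": 0, "claw": 1}])

```text
time_s: 18.82
eef_pos: [0.5228, -0.0684, 0.3659]
orientation: [-180.0, 0.0, 0.2]
contact_force: [0.1, -0.5, -1.0]
width: 0.0175
grip_force: 30.0
```

Emit:
step_arm(steps=[{"ax": 0, "ay": 0, "az": 0, "dx": 0, "dy": 0, "dz": -1, "claw": 1}, {"ax": 0, "ay": 0, "az": 0, "dx": 0, "dy": 0, "dz": -1, "claw": 1}, {"ax": 0, "ay": 0, "az": 0, "dx": 0, "dy": 0, "dz": 0, "claw": 1}])

```text
time_s: 19.2
eef_pos: [0.5228, -0.0685, 0.3637]
orientation: [-180.0, 0.0, 0.2]
contact_force: [-0.3, -0.4, -0.5]
width: 0.0178
grip_force: 30.0
```

Emit:
step_arm(steps=[{"ax": 0, "ay": 0, "az": 0, "dx": 0, "dy": 0, "dz": -1, "claw": 1}, {"ax": 0, "ay": 0, "az": 0, "dx": 0, "dy": 0, "dz": -1, "claw": 1}, {"ax": 0, "ay": 0, "az": 0, "dx": 0, "dy": 0, "dz": -1, "claw": 1}, {"ax": 0, "ay": 0, "az": 0, "dx": 0, "dy": 0, "dz": 0, "claw": 1}])

```text
time_s: 19.7
eef_pos: [0.5228, -0.0685, 0.3608]
orientation: [-180.0, 0.0, 0.2]
contact_force: [-0.0, 0.4, -0.6]
width: 0.0172
grip_force: 30.0
```

Emit:
step_arm(steps=[{"ax": 0, "ay": 0, "az": 0, "dx": 0, "dy": 0, "dz": -2, "claw": 1}, {"ax": 0, "ay": 0, "az": 0, "dx": 0, "dy": 0, "dz": -2, "claw": 1}, {"ax": 0, "ay": 0, "az": 0, "dx": 0, "dy": 0, "dz": -2, "claw": 1}, {"ax": 0, "ay": 0, "az": 0, "dx": 0, "dy": 0, "dz": -2, "claw": 1}, {"ax": 0, "ay": 0, "az": 0, "dx": 0, "dy": 0, "dz": 0, "claw": 1}])

```text
time_s: 20.32
eef_pos: [0.5228, -0.0685, 0.3526]
orientation: [-180.0, 0.0, 0.2]
contact_force: [0.2, 0.6, -1.3]
width: 0.0173
grip_force: 30.0
```

Emit:
step_arm(steps=[{"ax": 0, "ay": 0, "az": 0, "dx": 0, "dy": 0, "dz": -1, "claw": 1}, {"ax": 0, "ay": 0, "az": 0, "dx": 0, "dy": 0, "dz": -1, "claw": 1}, {"ax": 0, "ay": 0, "az": 0, "dx": 0, "dy": 0, "dz": -1, "claw": 1}, {"ax": 0, "ay": 0, "az": 0, "dx": 0, "dy": 0, "dz": -1, "claw": 1}, {"ax": 0, "ay": 0, "az": 0, "dx": 0, "dy": 0, "dz": 0, "claw": 1}])

```text
time_s: 20.95
eef_pos: [0.5228, -0.0685, 0.3488]
orientation: [-180.0, 0.0, 0.2]
contact_force: [0.3, -0.4, 0.1]
width: 0.0173
grip_force: 30.0
```

Emit:
step_arm(steps=[{"ax": 0, "ay": 0, "az": 0, "dx": 0, "dy": 0, "dz": -1, "claw": 1}, {"ax": 0, "ay": 0, "az": 0, "dx": 0, "dy": 0, "dz": -1, "claw": 1}, {"ax": 0, "ay": 0, "az": 0, "dx": 0, "dy": 0, "dz": 0, "claw": 1}])

```text
time_s: 21.32
eef_pos: [0.5228, -0.0685, 0.3468]
orientation: [-180.0, 0.0, 0.2]
contact_force: [-0.1, 0.7, -0.2]
width: 0.0173
grip_force: 30.0
```

Emit:
step_arm(steps=[{"ax": 0, "ay": 0, "az": 0, "dx": 0, "dy": 0, "dz": -1, "claw": 1}, {"ax": 0, "ay": 0, "az": 0, "dx": 0, "dy": 0, "dz": -1, "claw": 1}, {"ax": 0, "ay": 0, "az": 0, "dx": 0, "dy": 0, "dz": -1, "claw": 1}, {"ax": 0, "ay": 0, "az": 0, "dx": 0, "dy": 0, "dz": 0, "claw": 1}])

```text
time_s: 21.82
eef_pos: [0.5228, -0.0685, 0.3438]
orientation: [-180.0, 0.0, 0.2]
contact_force: [0.3, 0.2, 0.8]
width: 0.0174
grip_force: 30.0
```

Tip is 5 mm into the slot with no resistance. Floor expected at TCP ≈ 0.329.

Emit:
step_arm(steps=[{"ax": 0, "ay": 0, "az": 0, "dx": 0, "dy": 0, "dz": -1.5, "claw": 1}, {"ax": 0, "ay": 0, "az": 0, "dx": 0, "dy": 0, "dz": -1.5, "claw": 1}, {"ax": 0, "ay": 0, "az": 0, "dx": 0, "dy": 0, "dz": -1.5, "claw": 1}, {"ax": 0, "ay": 0, "az": 0, "dx": 0, "dy": 0, "dz": 0, "claw": 1}])

```text
time_s: 22.32
eef_pos: [0.5228, -0.0685, 0.3392]
orientation: [-180.0, 0.0, 0.2]
contact_force: [-0.2, 1.6, 0.0]
width: 0.0175
grip_force: 30.0
```

Emit:
step_arm(steps=[{"ax": 0, "ay": 0, "az": 0, "dx": 0, "dy": 0, "dz": -1.5, "claw": 1}, {"ax": 0, "ay": 0, "az": 0, "dx": 0, "dy": 0, "dz": -1.5, "claw": 1}, {"ax": 0, "ay": 0, "az": 0, "dx": 0, "dy": 0, "dz": -1.5, "claw": 1}, {"ax": 0, "ay": 0, "az": 0, "dx": 0, "dy": 0, "dz": 0, "claw": 1}])

```text
time_s: 22.82
eef_pos: [0.5228, -0.0685, 0.3347]
orientation: [-180.0, 0.0, 0.2]
contact_force: [0.2, 0.9, -0.4]
width: 0.0173
grip_force: 30.0
```

Emit:
step_arm(steps=[{"ax": 0, "ay": 0, "az": 0, "dx": 0, "dy": 0, "dz": -1.5, "claw": 1}, {"ax": 0, "ay": 0, "az": 0, "dx": 0, "dy": 0, "dz": -1.5, "claw": 1}, {"ax": 0, "ay": 0, "az": 0, "dx": 0, "dy": 0, "dz": -1, "claw": 1}, {"ax": 0, "ay": 0, "az": 0, "dx": 0, "dy": 0, "dz": 0, "claw": 1}])

```text
time_s: 23.32
eef_pos: [0.5228, -0.0685, 0.3307]
orientation: [-180.0, 0.0, 0.2]
contact_force: [-0.8, 1.0, -1.5]
width: 0.0172
grip_force: 30.0
```

Emit:
step_arm(steps=[{"ax": 0, "ay": 0, "az": 0, "dx": 0, "dy": 0, "dz": -0.7, "claw": 1}, {"ax": 0, "ay": 0, "az": 0, "dx": 0, "dy": 0, "dz": -0.7, "claw": 1}, {"ax": 0, "ay": 0, "az": 0, "dx": 0, "dy": 0, "dz": 0, "claw": 1}])

```text
time_s: 23.7
eef_pos: [0.5228, -0.0685, 0.3295]
orientation: [-180.0, 0.0, 0.2]
contact_force: [0.5, 1.0, -0.5]
width: 0.0174
grip_force: 30.0
```

Emit:
step_arm(steps=[{"ax": 0, "ay": 0, "az": 0, "dx": 0, "dy": 0, "dz": -0.7, "claw": 1}, {"ax": 0, "ay": 0, "az": 0, "dx": 0, "dy": 0, "dz": 0, "claw": 1}])

```text
time_s: 23.95
eef_pos: [0.5228, -0.0685, 0.3289]
orientation: [180.0, -0.0, 0.2]
contact_force: [0.5, 0.9, 0.4]
width: 0.0175
grip_force: 30.0
```

Emit:
step_arm(steps=[{"ax": 0, "ay": 0, "az": 0, "dx": 0, "dy": 0, "dz": -0.7, "claw": 1}, {"ax": 0, "ay": 0, "az": 0, "dx": 0, "dy": 0, "dz": 0, "claw": 1}])

```text
time_s: 24.2
eef_pos: [0.5228, -0.0685, 0.3288]
orientation: [180.0, -0.1, 0.2]
contact_force: [-1.0, 1.6, 3.1]
width: 0.0176
grip_force: 30.0
```

The floor is felt at TCP 0.3288, as predicted. Releasing gently, then lifting clear.

Emit:
step_arm(steps=[{"ax": 0, "ay": 0, "az": 0, "dx": 0, "dy": 0, "dz": 0.4, "claw": 1}, {"ax": 0, "ay": 0, "az": 0, "dx": 0, "dy": 0, "dz": 0, "claw": 0.3}, {"ax": 0, "ay": 0, "az": 0, "dx": 0, "dy": 0, "dz": 0, "claw": 0.1}, {"ax": 0, "ay": 0, "az": 0, "dx": 0, "dy": 0, "dz": 0, "claw": 0.1}, {"ax": 0, "ay": 0, "az": 0, "dx": 0, "dy": 0, "dz": 0, "claw": 0.1}, {"ax": 0, "ay": 0, "az": 0, "dx": 0, "dy": 0, "dz": 10, "claw": 0.1}, {"ax": 0, "ay": 0, "az": 0, "dx": 0, "dy": 0, "dz": 30, "claw": 0.1}, {"ax": 0, "ay": 0, "az": 0, "dx": 0, "dy": 0, "dz": 40, "claw": 0.1}])

```text
time_s: 25.2
eef_pos: [0.5227, -0.0685, 0.4091]
orientation: [-180.0, 0.1, 0.2]
contact_force: [0.8, 0.0, 0.2]
width: 0.0399
grip_force: 0.0
```

Emit:
step_arm(steps=[{"ax": 0, "ay": 0, "az": 0, "dx": -20, "dy": -40, "dz": 0, "claw": 0.1}, {"ax": 0, "ay": 0, "az": 0, "dx": -20, "dy": -50, "dz": 0, "claw": 0.1}, {"ax": 0, "ay": 0, "az": 0, "dx": -20, "dy": -50, "dz": 0, "claw": 0.1}, {"ax": 0, "ay": 0, "az": 0, "dx": -20, "dy": -40, "dz": 0, "claw": 0.1}, {"ax": 0, "ay": 0, "az": 0, "dx": 0, "dy": 0, "dz": 0, "claw": 0.1}])

```text
time_s: 25.82
eef_pos: [0.4416, -0.2506, 0.4093]
orientation: [179.9, -0.0, -0.1]
contact_force: [-0.4, 0.3, -0.2]
width: 0.0396
grip_force: 0.0
```

Run:
```python
from h import *
a=grab_frame("side");b=grab_frame("top");s=sense();print(s["time_s"],s["eef_pos"],s["width"],s["contact_force"])
save("end.png",np.hstack([cv2.resize(a[150:270,230:350],(400,400),interpolation=2),cv2.resize(b[130:260,210:340],(400,400),interpolation=2)]))
for z in(.087,.139,.177): print(proj("side",[[.5228,-.0685,z]])[0],proj("top",[[.5228,-.0685,z]])[0])
```

```text
25.925 [ 0.44277998 -0.24849737  0.40916423] 0.03956514070825933 [ 0.10812836 -0.1584884   0.37273869]
[294.19698893 221.47319365] [298.35482393 203.86432757]
[294.39439341 207.87906385] [298.65941194 201.78217821]
[294.5428476  197.65586407] [298.89439525 200.17584333]
```

View pics/end.png

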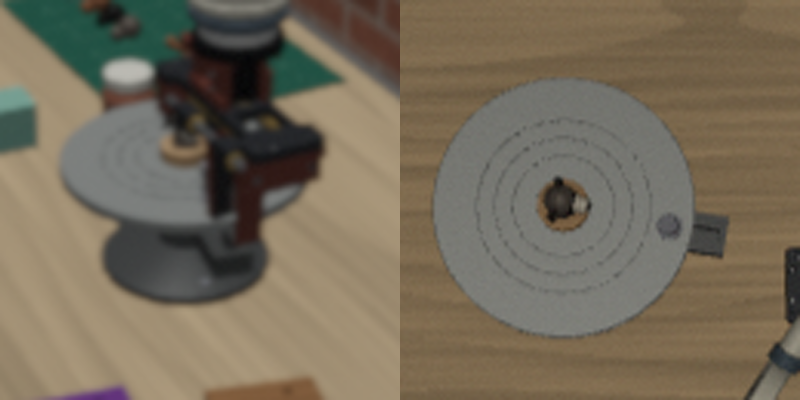

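The top view shows the pin standing upright in the hole at (668,226), in line with the fork, with the gripper clear. Handing in.

```bash
python3 -c "
from rig import *
print(hand_in())"
```

```text
the job is handed in; nothing more can be done
None
```

The wheel was stopped with a light touch (at most 6.3 N in the readings) with its hole over the slot; the lock pin went through onto the slot floor without forcing (about 3 N) and was released, and the job was handed in at about 26 s.

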